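Find the check weight under the pot lids and set it on the scale

ROBOT

A 6-joint arm with a two-finger parallel gripper is mounted at the origin on the work surface. World frame = base frame: x ahead of the robot, y to its left, z up, the work surface at z = 0. Lengths are in m, angles in degrees, forces in N, time in s.
With the tool pointing down it reaches from about 0.375 to 0.9 m from the base axis. Payload 3.1 kg.
Tool frame: the origin (TCP) lies where the fingers leave the gripper's body, on its centre line; the fingertips stand 70 mm ahead of it and the grasp point (between the pads) lies 51 mm ahead of it; y points along the fingers, z is the direction in which the jaws open and shut, and the axes are right-handed (so a half turn about y gives the same grasp; the last joint's range is limited). The gripper opens to 87 mm and grips with 3 to 60 N. Pads are 19 mm wide; open, the fingers measure 117 mm over their backs; the gripper's body (75 mm by 190 mm) begins 51 mm behind the grasp point.
Start: joints at [-84.311, 30.224, 82.088, -0, 67.689, -10.227], TCP at [0.171, -0.601, 0.292] pointing down, gripper open.
Joint ranges: [-176.69, 176.69], [-43.24, 126.21], [12.49, 139.97], [-82, 262], [0, 151.66], [-163.58, 163.58]. Speed limits (degrees/s): [159.86, 159.86, 180, 180, 180, 180].

INTERFACE

Orientations are given as a 3x3 rotation matrix whose columns are the frame's x, y, z axes.
In Python, from rig import bot gives the robot as it stands.
- The arm moves only by the shell command python3 -m pendant 'ROWS'. ROWS is JSON, a list of rows, each a list of 3 entries, a list of its own where there are three numbers: the shift along the tool's x, y, z in cm, then the turn, a rotation vector about the tool's x, y, z in rad, then the closure, from 0 (fully open) to 1 (shut). In form: [[[dx, dy, dz], [ax, ay, az], jaw], ...]. A call has 1 to 20 rows; each row shifts and turns the commanded pose from where the row before left it, along the tool's axes as they then stand; what a row does not reach is not made up. A row lasts 1/12 s, in which the tool goes at most 41.7 mm and 7.16 degrees, less where a joint would pass 70% of its speed; a pose out of reach is approached as far as the arm can. A call with a gripper value outside its range is refused whole. The fingers move at their own pace and stop on an object; the grip force is fixed at half the most. Time passes only in rows, so rows that do not move let the fingers close. It gives the time, the measured TCP pose, the force and the opening at its end, in the units of the state.
- bot.read_state(): the state, without advancing time (a new reading comes with each control period).
- bot.capture(name): name is "scene" or "top" or "wrist"; returns a dict with "img" (384x512x3 uint8, red, green, blue), "fx", "fy", "cx", "cy" (pixels), "R" (3x3) and "t" (3): a world point X has camera coordinates R X + t. Camera axes: x right, y down, z forward; pixel columns grow to the right and rows downward; lengths in m; the calibration is good to about 2 mm. A picture is of the moment at which its call begins. There is no depth.
- bot.hand_in(): hands the job in, once; it reports no verdict.
The state is a dict: "time_s": time; "joint_positions": joint angles; "qvel": joint speeds; "tau": joint torques, N m; "position": TCP position; "tcp_rot": TCP orientation; "force": force on the tool from outside, world axes, zero at the start; "moment": the same for the moment, N m; "opening": opening from 0.0 (shut) to 1.0 (fully open).
Only numpy, scipy, OpenCV 4.12 (cv2) and the standard library are available. Lean on these libraries where they do the work, as an engineer would, in place of code of your own. Each camera call takes 0.05 s, during which the arm holds its last target.

TASK

One of the three lidded steel pots under the strip lamp holds the steel check weight; the other two hold only a rubber stopper. Take off lids until you find the weight, lay each lid you take off flat on the bench, knob up, and set the weight gently on the pan of the scale, without ramming the pan down. Leave the tube rack, the bottle and the carton where they stand.

Things in the scene. Friction and masses are not known exactly. Their poses are not given: they have to be found in the camera images.
- pot_a (a point): Steel pot, one of three identical fixed ones in a row, 125 mm apart; the left one seen from the robot. Point: centre of its open mouth, 48 mm above the bench; z up, y along the row to the left, x away from the robot. 106 mm across outside, 100 mm inside, inner floor 40 mm below the mouth. One loose thing stands on the floor of each pot, within 12 mm of the pot's axis: the check weight (any one pot) or a rubber stopper.
- pot_b (a point): Steel pot, one of three identical fixed ones in a row, 125 mm apart; the middle one. Point and sizes as for pot_a. The check weight is a plain upright steel cylinder 32 mm across and 32 mm tall with a 16 mm button on its top (39 mm overall), about 0.2 kg.
- pot_c (a point): Steel pot, one of three identical fixed ones in a row, 125 mm apart; the right one. Point and sizes as for pot_a. The rubber stoppers are black, plain cylinders 20 mm across, 18 mm tall, 12 g.
- knob_a (a point): Lid of the left pot: loose flat steel lid, 108 mm across, 8 mm thick, about 0.11 kg, no catch. Point: middle of its black upright knob (22 mm across, gripping part 12 to 38 mm above the disc's underside), 26 mm above the disc's underside; z out of the lid. Three lugs under the disc reach 5 mm down into the pot: the point is 74 mm above the bench on the pot, 31 mm when the lid lies flat on the bench.
- knob_b (a point): Lid of the middle pot: loose flat steel lid, 108 mm across, the same as knob_a. Point: middle of its knob.
- knob_c (a point): Lid of the right pot: loose flat steel lid, 108 mm across, the same as knob_a. Point: middle of its knob.
- stand: Fixed base of the pots with a strip lamp on posts. Origin on the bench below the middle pot; axes as the pots. Lamp bar: 460 mm along y, from x = 10 to 60 mm, underside 165 mm, top 190 mm above the bench: an upright gripper over a pot hits it, a tool leaning back to the robot by 35 degrees fits. Posts at y = +-215 mm, x over 80 mm. The bench before the row is free for lids.
- pan_top (a point): centre of the upper face of the scale's round steel pan, 100 mm across, flat, no rim, 81 mm above the bench when empty; z up. The scale is a white block 140 by 130 mm, 45 mm high, fixed, to the left or the right of the pots.
- pan (a joint): how far the scale's pan has sunk (m): 0 when empty, 0.025 at its stop. It is sprung: the first 0.5 N do not move it, then 250 N/m; the check weight alone sinks it by 5 to 7 mm, one lid by about 2 mm.
- rack: bystander: steel rack of test tubes 90 by 150 mm, about 82 mm tall, on the side opposite to the scale; origin under its centre, long side along its y.
- bottle: bystander: amber bottle 60 mm across, 120 mm tall, left of the pots; origin under its centre.
- carton: bystander: cardboard carton 80 by 110 mm, 60 mm tall, right of the pots; origin under its centre.
There are look-alikes about, which are no part of the job. What is shaped like the part that bears knob_b but yellow is not meant.

How it is judged (in metres and radians):
On the way:
1. a lid has been lifted clear of its pot (height (world z) of any of knob_a, knob_b, knob_c above 0.084 m), for 0.1 s.
At the end, for the whole second after the job is handed in: The check weight rests on the scale's pan, which has sunk by 4.2 to 9 mm and is at rest; every lid lies level (within 0.15 rad), knob up, on the bench or on its pot (its knob's middle between 15 and 90 mm above the bench), none on the scale (value of joint pan between 0.0042 and 0.009 m and velocity of joint pan between -0.01 and 0.01 m/s and height (world z) of knob_a between 0.015 and 0.09 m and angle between each of knob_a, knob_b, knob_c's own z axis and vertical below 0.15 rad and height (world z) of knob_b between 0.015 and 0.09 m and height (world z) of knob_c between 0.015 and 0.09 m); the robot touches nothing.
It fails at once if the scale's pan is rammed down (sunk by more than 20 mm) (value of joint pan above 0.02 m).
It fails at once if the rack is moved by more than 20 mm (distance of rack from where it was at the start of the episode above 0.02 m).
It fails at once if the bottle is moved by more than 20 mm (distance of bottle from where it was at the start of the episode above 0.02 m).
It fails at once if the carton is moved by more than 20 mm (distance of carton from where it was at the start of the episode above 0.02 m).
It also fails if it takes over 72 s, if anything falls off the work surface, if the arm or the gripper's body presses on something with over 40 N, if the wrist force passes 120 N, or if a joint passes its speed limit or range.

## Working session

There is one attempt and no reset: what is moved stays moved. The work goes in short steps, Python scripts to look and compute and a shell command to move; the robot and the scene stay as the last step left them, time stands still between calls to the robot, and variables do not carry over. Pictures are saved under pics/ and viewed, and the job is handed in when it is done.

```bash
ls; mkdir -p pics
python3 - <<'E'
from rig import bot
import cv2
s=bot.read_state(); print(s)
for n in ["scene","top","wrist"]:
    c=bot.capture(n); cv2.imwrite(f"pics/{n}0.png",c["img"][:,:,::-1]); print(n,c["fx"],c["cx"],c["cy"],c["R"],c["t"])
E
```

```text
pics
{'time_s': 0.0, 'joint_positions': array([-8.43099041e+01,  3.02784613e+01,  8.21558585e+01, -2.87546463e-04,
        6.76871371e+01, -1.02255159e+01]), 'qvel': array([-0.14097091,  0.00198316, -0.03586803,  0.04974153, -0.02317571,
        0.00424533]), 'tau': array([-8.15218173e-04, -4.40042782e+01, -1.76596177e+01,  6.33046310e-02,
        5.81746758e-02, -1.67866492e-04]), 'position': array([ 0.17137664, -0.60045048,  0.2912798 ]), 'tcp_rot': array([[-9.61666143e-01, -2.14795525e-04,  2.74222873e-01],
       [-2.74222705e-01,  2.10891647e-03, -9.61663902e-01],
       [-3.71752031e-04, -9.99997753e-01, -2.08697538e-03]]), 'force': array([-0.06599865,  0.38265726,  0.45984048]), 'moment': array([ 0.01078962,  0.01185793, -0.05274039]), 'opening': 0.9972940537470961}
scene 466.1002234448885 265.2485000729672 187.261023700478 [[-0.19692053  0.98040721  0.0049003 ]
 [ 0.70551256  0.14517345 -0.69366901]
 [-0.6807895  -0.13314044 -0.72027723]] [ 0.0844316  -0.29281769  1.59602496]
top 447.2290822405414 255.70133189373416 193.37255674159687 [[ 0.02957711 -0.99953862  0.00690932]
 [-0.98715745 -0.03029498 -0.15685144]
 [ 0.15698839 -0.00218137 -0.98759804]] [-0.02758184  0.48064256  1.41412718]
wrist 328.06503469613114 252.90366564213815 195.90525574496917 [[ 0.27433637 -0.96163262 -0.00150649]
 [-0.93164561 -0.26616914  0.24736701]
 [-0.23827717 -0.06645826 -0.96892068]] [-0.62443239 -0.03055393  0.390616  ]
```

View pics/scene0.png

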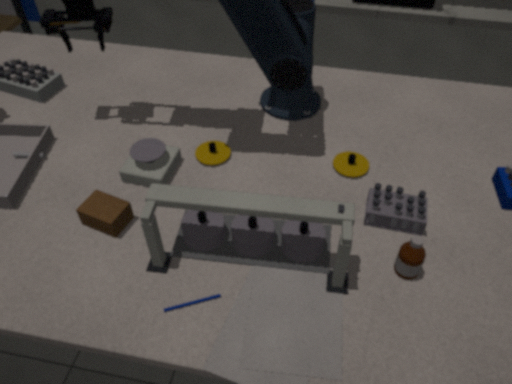

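View pics/top0.png

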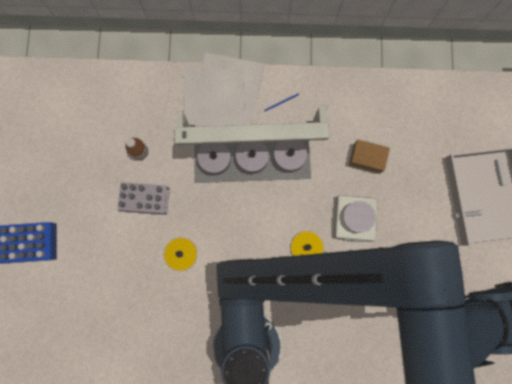

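View pics/wrist0.png

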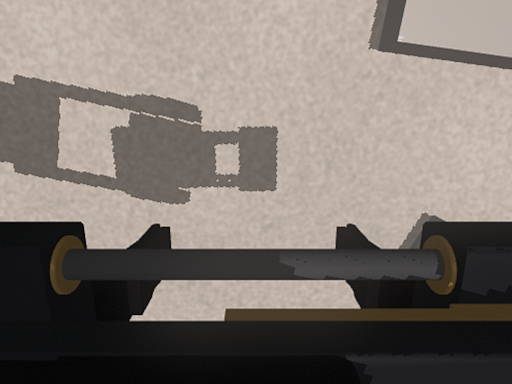

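The scene view, taken from the far side, shows the three black knobs at about (203,217), (252,223) and (304,228), with the scale pan at (148,150). The top view shows the lids at about (213,160), (252,157) and (290,156), and the pan at (359,216). The yellow lids are decoys. Next I'll measure these precisely.

```bash
cat > h.py <<'E'
import numpy as np, cv2
from rig import bot
def ray(c,u,v):
    d=np.array([(u-c["cx"])/c["fx"],(v-c["cy"])/c["fy"],1.0]); R=np.array(c["R"]); t=np.array(c["t"])
    o=-R.T@t; d=R.T@d; return o,d/np.linalg.norm(d)
def plane(c,u,v,z):
    o,d=ray(c,u,v); return o+d*(z-o[2])/d[2]
def tri(rs):
    A=np.zeros((3,3));b=np.zeros(3)
    for o,d in rs:
        P=np.eye(3)-np.outer(d,d);A+=P;b+=P@o
    X=np.linalg.solve(A,b); return X,[np.linalg.norm((np.eye(3)-np.outer(d,d))@(X-o)) for o,d in rs]
def proj(c,X):
    p=np.array(c["R"])@np.array(X)+np.array(c["t"]); return c["fx"]*p[0]/p[2]+c["cx"],c["fy"]*p[1]/p[2]+c["cy"]
def save(c,name,box=None,s=1):
    im=c["img"][:,:,::-1]
    if box: im=im[box[1]:box[3],box[0]:box[2]]
    cv2.imwrite(f"pics/{name}.png",cv2.resize(im,None,fx=s,fy=s,interpolation=cv2.INTER_CUBIC))
E
python3 - <<'E'
from h import *
t=bot.capture("top"); s=bot.capture("scene")
save(t,"topz",(170,90,390,250),3.6); save(s,"scz",(110,120,360,300),3.2)
def blobs(c,box,thr,name,amin=8):
    g=c["img"].max(2); m=np.zeros_like(g); x0,y0,x1,y1=box
    m[y0:y1,x0:x1]=(g[y0:y1,x0:x1]<thr)*255
    n,l,st,ce=cv2.connectedComponentsWithStats(m)
    r=[(ce[i],st[i].tolist()) for i in range(1,n) if st[i,4]>=amin]
    print(name); [print(a.round(1),b) for a,b in r]
blobs(t,(195,145,310,175),70,"top"); blobs(s,(190,205,320,240),45,"scene")
E
```

```text
top
[290.5 151.4] [288, 148, 6, 8, 35]
[212.4 154.1] [210, 151, 6, 8, 36]
[251.6 152.8] [249, 150, 6, 7, 33]
scene
[202.  217.6] [198, 211, 9, 17, 103]
[252.3 222.7] [248, 216, 10, 15, 103]
[303.8 228.7] [300, 221, 9, 17, 113]
[193.6 231.7] [190, 226, 9, 14, 38]
[201.8 230.3] [198, 226, 10, 10, 23]
[220.9 234.4] [208, 226, 21, 14, 145]
[259.9 233.7] [255, 232, 10, 4, 15]
[272.2 236.4] [268, 233, 9, 7, 49]
[260.6 237.5] [255, 236, 12, 4, 23]
```

View pics/topz.png

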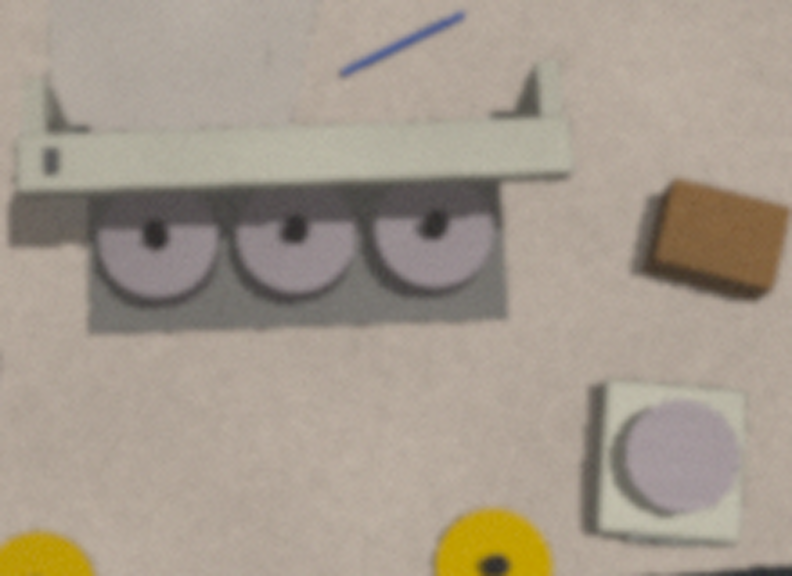

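View pics/scz.png

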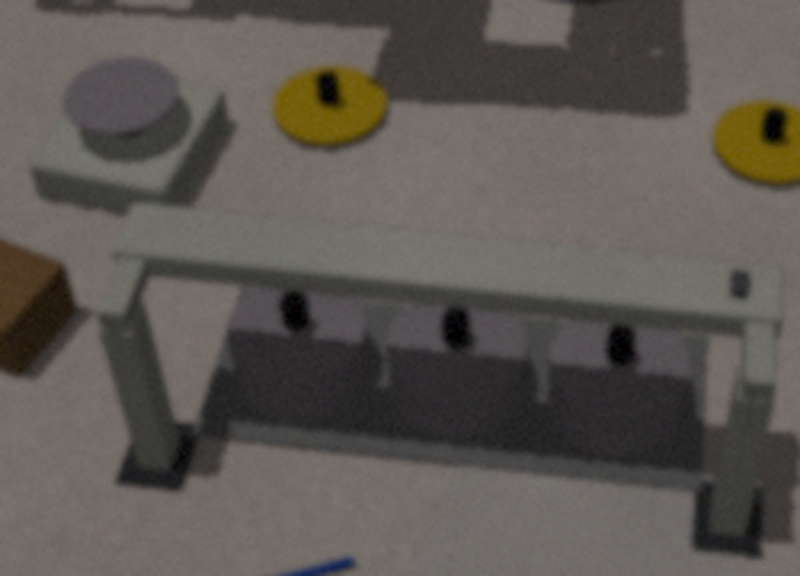

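Both crops show the bar just behind the knobs. The lids in the top crop sit at rows 150-170 of the full image, and the pan is at about (359,216). Now I'll triangulate.

Run:
```python
from h import *
t=bot.capture("top"); s=bot.capture("scene")
K=[]
for n,a,b in [("a",(212.6,154.3),(303.8,228.0)),("b",(251.6,152.8),(252.3,222.2)),("c",(290.5,151.4),(202.2,217.2))]:
    X,e=tri([ray(t,*a),ray(s,*b)]); K.append(X); print(n,X.round(4),np.round(e,4),"plane74 top",plane(t,*a,.074).round(4),"sc",plane(s,*b,.074).round(4))
print([np.linalg.norm((K[i]-K[i+1])[:2]) for i in (0,1)], "yaw dir",K[0]-K[2])
# pan: violet mask (bright, b>=g+?) 
for c,box in ((t,(335,190,385,245)),(s,(120,130,175,170))):
    x0,y0,x1,y1=box; im=c["img"].astype(int); hsv=cv2.cvtColor(c["img"],cv2.COLOR_RGB2HSV)
    print(im[216 if c is t else 150,359 if c is t else 148], im[236 if c is t else 176, 342 if c is t else 140])
    m=np.zeros(im.shape[:2],np.uint8); m[y0:y1,x0:x1]=((im[...,2]-im[...,1])[y0:y1,x0:x1]>3)*255
    m=cv2.morphologyEx(m,cv2.MORPH_OPEN,np.ones((3,3)))
    cs,_=cv2.findContours(m,0,1); k=max(cs,key=cv2.contourArea); el=cv2.fitEllipse(k); print(el)
    print("pan z.081",plane(c,*el[0],.081).round(4))
    if c is t: rt=ray(t,*el[0])
    else: print(tri([rt,ray(s,*el[0])]))
```

```text
a [0.5986 0.1286 0.0726] [0.0005 0.0005] plane74 top [0.5982 0.1289 0.074 ] sc [0.5998 0.1282 0.074 ]
b [0.6071 0.0038 0.0741] [0.0003 0.0003] plane74 top [0.607  0.0041 0.074 ] sc [0.607  0.0034 0.074 ]
c [ 0.6156 -0.1205  0.0733] [0.0004 0.0004] plane74 top [ 0.6156 -0.1208  0.074 ] sc [ 0.6162 -0.1199  0.074 ]
[np.float64(0.12515805236229208), np.float64(0.12456927855054788)] yaw dir [-0.01708119  0.24914243 -0.00070441]
[164 153 156] [178 175 158]Traceback (most recent call last):
  File "<stdin>", line 13, in <module>
ValueError: max() iterable argument is empty
```

Run:
```python
from h import *
t=bot.capture("top"); s=bot.capture("scene")
for c,box in ((t,(335,190,385,245)),(s,(120,130,175,170))):
    x0,y0,x1,y1=box; im=cv2.GaussianBlur(c["img"],(3,3),0).astype(int)
    m=np.zeros(im.shape[:2],np.uint8); m[y0:y1,x0:x1]=((im[...,2]-im[...,1])[y0:y1,x0:x1]>-3)*255
    m=cv2.morphologyEx(m,cv2.MORPH_OPEN,np.ones((3,3)))
    cs,_=cv2.findContours(m,0,1); k=max(cs,key=cv2.contourArea); el=cv2.fitEllipse(k); print(el,cv2.boundingRect(k))
    print("pan z.081",plane(c,*el[0],.081).round(4))
    if c is t: rt=ray(t,*el[0])
    else: print(tri([rt,ray(s,*el[0])]))
# bystanders rough
for n,u,v,z in [("carton",370,156,.06),("bottle",136,148,.06),("rack",144,198,.08),("yel1",180,254,.01),("yel2",307,244,.01)]:
    print(n,plane(t,u,v,z).round(3))
```

```text
((358.6778259277344, 216.4331512451172), (29.178255081176758, 30.202789306640625), 111.74935150146484) (344, 202, 31, 30)
pan z.081 [ 0.4113 -0.3372  0.081 ]
((147.39901733398438, 149.7567138671875), (24.824575424194336, 36.565433502197266), 80.44335174560547) (129, 137, 37, 26)
pan z.081 [ 0.416  -0.3381  0.081 ]
(array([ 0.4120497 , -0.33919652,  0.07716043]), [np.float64(0.0010713456432201967), np.float64(0.0010713456432200918)])
carton [ 0.612 -0.38   0.06 ]
bottle [0.615 0.379 0.06 ]
rack [0.449 0.337 0.08 ]
yel1 [0.28  0.226 0.01 ]
yel2 [ 0.324 -0.185  0.01 ]
```

```bash
cat >> h.py <<'E'
from scipy.spatial.transform import Rotation as Rot
UX=np.array([.9977,.0684,0]);UY=np.array([-.0684,.9977,0]);UZ=np.array([0,0,1.])
KA=np.array([.5986,.1286,.074]);KB=np.array([.6071,.0038,.074]);KC=np.array([.6156,-.1205,.074]);PAN=np.array([.413,-.338,.081])
def ori(az,tilt=35,flip=1):
    a,b=np.radians([az,tilt]); h=np.array([np.cos(a),np.sin(a),0])
    y=np.sin(b)*h-np.cos(b)*UZ; z=-flip*np.cross(UZ,h); x=np.cross(y,z); return np.c_[x,y,z]
def plan(g,az,tilt=35,flip=1,rotfirst=False):
    s=bot.read_state(); R=s["tcp_rot"]; p=s["position"]; T=ori(az,tilt,flip); q=np.array(g)-.051*T[:,1]
    B=T if rotfirst else R
    d=(B.T@(q-p))*100; w=Rot.from_matrix(R.T@T).as_rotvec()
    print("t",round(s["time_s"],2),"pos",p.round(4),"grasp",(p+.051*R[:,1]).round(4),"F",s["force"].round(1),"open",round(s["opening"],3)); print("q",s["joint_positions"].round(1))
    print("target TCP",q.round(4),"shift cm",d.round(2),"|",round(np.linalg.norm(d),1),"rot",w.round(4),"deg",round(np.degrees(np.linalg.norm(w)),1),"(rot first)" if rotfirst else "(shift first)")
E
python3 - <<'E'
from h import *
T=ori(3.92); g=KC-.12*T[:,1]; print(T.round(3),g); plan(g,3.92)
E
```

```text
[[-0.817  0.572  0.068]
 [-0.056  0.039 -0.998]
 [-0.574 -0.819 -0.   ]] [ 0.54693186 -0.12520541  0.17229825]
t 0.45 pos [ 0.1714 -0.601   0.2921] grasp [ 0.1714 -0.601   0.2411] F [0.4 0.3 0.2] open 1.001
q [-84.3  30.2  82.1  -0.   67.7 -10.2]
target TCP [ 0.5177 -0.1272  0.2141] shift cm [-46.3    7.82 -36.06] | 59.2 rot [0.0642 0.2028 0.6086] deg 36.9 (shift first)
```

```bash
python3 -m pendant '[[[-2.57,0.43,-2.0],[0,0,0],0],[[-2.57,0.43,-2.0],[0,0,0],0],[[-2.57,0.43,-2.0],[0,0,0],0],[[-2.57,0.43,-2.0],[0,0,0],0],[[-2.57,0.43,-2.0],[0,0,0],0],[[-2.57,0.43,-2.0],[0,0,0],0],[[-2.57,0.43,-2.0],[0,0,0],0],[[-2.57,0.43,-2.0],[0,0,0],0],[[-2.57,0.43,-2.0],[0,0,0],0],[[-2.57,0.43,-2.0],[0,0,0],0],[[-2.57,0.43,-2.0],[0,0,0],0],[[-2.57,0.43,-2.0],[0,0,0],0],[[-2.57,0.43,-2.0],[0,0,0],0],[[-2.57,0.43,-2.0],[0,0,0],0],[[-2.57,0.43,-2.0],[0,0,0],0],[[-2.57,0.43,-2.0],[0,0,0],0],[[-2.57,0.43,-2.0],[0,0,0],0],[[-2.57,0.43,-2.0],[0,0,0],0]]'
python3 -c "
from h import *
plan([.5469,-.1252,.1723],3.92)"
python3 -m pendant '[[[0,0,0],[0.0107,0.0338,0.1014],0],[[0,0,0],[0.0107,0.0338,0.1014],0],[[0,0,0],[0.0107,0.0338,0.1014],0],[[0,0,0],[0.0107,0.0338,0.1014],0],[[0,0,0],[0.0107,0.0338,0.1014],0],[[0,0,0],[0.0107,0.0338,0.1014],0],[[0,0,0],[0,0,0],0],[[0,0,0],[0,0,0],0]]'
python3 -c "
from h import *
plan(KC,3.92)"
```

```text
time_s: 1.95
position: [0.5185, -0.1266, 0.2148]
tcp_rot: [[-0.962, 0.001, 0.274], [-0.274, -0.0, -0.962], [-0.0, -1.0, 0.0]]
force: [0.1, -1.0, 0.2]
opening: 1.0
t 1.95 pos [ 0.5185 -0.1266  0.2148] grasp [ 0.5185 -0.1266  0.1638] F [ 0.1 -1.   0.2] open 1.0
q [-25.7  29.5  99.5  -0.   50.9  48.4]
target TCP [ 0.5177 -0.1272  0.2141] shift cm [0.09 0.08 0.03] | 0.1 rot [0.0636 0.203  0.6082] deg 36.9 (shift first)
time_s: 2.62
position: [0.519, -0.1241, 0.2145]
tcp_rot: [[-0.87, 0.48, 0.117], [-0.1, 0.06, -0.993], [-0.483, -0.875, -0.004]]
force: [-0.3, -0.4, 0.7]
opening: 0.997
t 2.62 pos [ 0.519  -0.1241  0.2145] grasp [ 0.5435 -0.121   0.1699] F [-0.3 -0.4  0.7] open 0.997
q [-33.8  26.6 115.4  51.7  23.8   4.1]
target TCP [ 0.5864 -0.1225  0.1158] shift cm [-1.1  11.88  0.67] | 12.0 rot [0.0293 0.039  0.1065] deg 6.7 (shift first)
```

```bash
python3 -m pendant '[[[0,0,0],[0.0074,0.0098,0.0266],0],[[0,0,0],[0.0074,0.0098,0.0266],0],[[0,0,0],[0.0074,0.0098,0.0266],0],[[0,0,0],[0.0074,0.0098,0.0266],0],[[0,0,0],[0,0,0],0]]'
python3 -c "
from h import *
plan(KC,3.92)
c=bot.capture('wrist'); save(c,'w1')
print(proj(c,KC))"
```

```text
time_s: 3.03
position: [0.5195, -0.1237, 0.2145]
tcp_rot: [[-0.816, 0.573, 0.069], [-0.057, 0.04, -0.998], [-0.575, -0.818, 0.0]]
force: [-0.4, 0.3, -0.5]
opening: 0.999
t 3.03 pos [ 0.5195 -0.1237  0.2145] grasp [ 0.5487 -0.1217  0.1728] F [-0.4  0.3 -0.5] open 0.999
q [-34.9  27.3 119.1  77.4  21.7 -19.9]
target TCP [ 0.5864 -0.1225  0.1158] shift cm [ 0.2  11.92  0.34] | 11.9 rot [ 0.0004  0.0006 -0.0012] deg 0.1 (shift first)
(np.float64(256.40719137532204), np.float64(198.80935001224367))
```

View pics/w1.png

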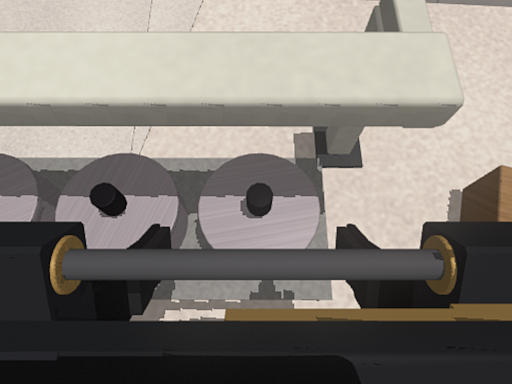

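The wrist view shows knob c at (259,199), and its projection is (256,199). That agrees, so I'm closing in on it.

```bash
python3 -m pendant '[[[0.02,1.2,0.03],[0,0,0],0],[[0.02,1.2,0.03],[0,0,0],0],[[0.02,1.2,0.03],[0,0,0],0],[[0.02,1.2,0.03],[0,0,0],0],[[0.02,1.2,0.03],[0,0,0],0],[[0.02,1.2,0.03],[0,0,0],0],[[0.02,1.2,0.03],[0,0,0],0],[[0.02,1.2,0.03],[0,0,0],0],[[0.02,1.2,0.03],[0,0,0],0],[[0.02,1.1,0.03],[0,0,0],0],[[0,0,0],[0,0,0],0]]'
python3 -c "
from h import *
plan(KC,3.92)
c=bot.capture('wrist'); save(c,'w2')
c=bot.capture('top'); save(c,'t2',(170,90,390,250),3.6)"
```

```text
time_s: 4.0
position: [0.5874, -0.1223, 0.1179]
tcp_rot: [[-0.814, 0.577, 0.07], [-0.058, 0.04, -0.998], [-0.578, -0.816, 0.001]]
force: [-8.0, -0.7, 15.3]
opening: 0.998
t 4.0 pos [ 0.5874 -0.1223  0.1179] grasp [ 0.6168 -0.1202  0.0762] F [-8.  -0.7 15.3] open 0.998
q [-29.9  41.7 112.8 104.3  19.4 -43.9]
target TCP [ 0.5864 -0.1225  0.1158] shift cm [0.2  0.11 0.02] | 0.2 rot [ 0.0004  0.0017 -0.0053] deg 0.3 (shift first)
```

View pics/w2.png

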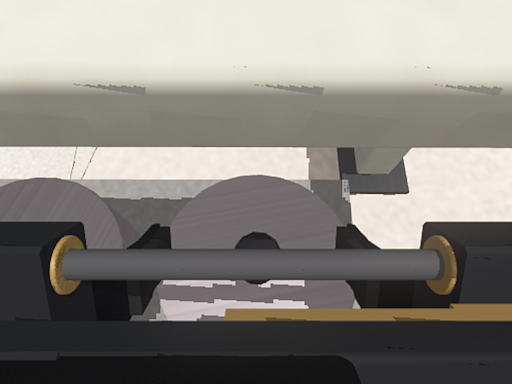

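The fingertips touch the lid top with about 15 N. I'll raise 6 mm and then grip.

```bash
python3 -m pendant '[[[-0.15,-0.27,0],[0,0,0],0],[[-0.15,-0.27,0],[0,0,0],0],[[0,0,0],[0,0,0],0]]'
python3 -c "
from h import *
plan(KC,3.92)"
python3 -m pendant '[[[0,0,0],[0,0,0],0.4],[[0,0,0],[0,0,0],0.7],[[0,0,0],[0,0,0],0.9],[[0,0,0],[0,0,0],1],[[0,0,0],[0,0,0],1],[[0,0,0],[0,0,0],1],[[0,0,0],[0,0,0],1],[[0,0,0],[0,0,0],1]]'
```

```text
time_s: 4.35
position: [0.5864, -0.1225, 0.1231]
tcp_rot: [[-0.815, 0.575, 0.07], [-0.058, 0.039, -0.998], [-0.576, -0.817, 0.001]]
force: [-0.5, -0.0, 0.0]
opening: 1.004
t 4.35 pos [ 0.5864 -0.1225  0.1231] grasp [ 0.6158 -0.1205  0.0814] F [-0.5 -0.   0. ] open 1.004
q [-30.   41.  112.8 102.1  19.2 -41.7]
target TCP [ 0.5864 -0.1225  0.1158] shift cm [ 0.42  0.6  -0.  ] | 0.7 rot [-0.0004  0.0019 -0.0031] deg 0.2 (shift first)
time_s: 5.02
position: [0.5855, -0.1224, 0.1222]
tcp_rot: [[-0.816, 0.573, 0.068], [-0.056, 0.039, -0.998], [-0.575, -0.818, 0.0]]
force: [-0.4, -0.2, 0.3]
opening: 0.475
```

```bash
python3 -m pendant '[[[0,0,0],[0,0,0],1],[[0,0,0],[0,0,0],1],[[0,0,0],[0,0,0],1],[[0,0,0],[0,0,0],1],[[0,0,0],[0,0,0],1],[[0,0,0],[0,0,0],1]]'
```

```text
time_s: 5.52
position: [0.5854, -0.1227, 0.1222]
tcp_rot: [[-0.817, 0.573, 0.068], [-0.056, 0.038, -0.998], [-0.575, -0.818, 0.001]]
force: [-1.0, -0.9, -0.3]
opening: 0.243
```

```bash
cat > fk.py <<'E'
import numpy as np
D=[([-84.31,30.25,82.12,0,67.69,-10.2],[.1713,-.601,.2921],[0,0,-1]),
([-25.7,29.5,99.5,0,50.9,48.4],[.5185,-.1266,.2148],[.001,0,-1]),
([-33.8,26.6,115.4,51.7,23.8,4.1],[.519,-.1241,.2145],[.48,.06,-.875]),
([-34.9,27.3,119.1,77.4,21.7,-19.9],[.5195,-.1237,.2145],[.573,.04,-.818]),
([-29.9,41.7,112.8,104.3,19.4,-43.9],[.5874,-.1223,.1179],[.577,.04,-.816]),
([-30,41,112.8,102.1,19.2,-41.7],[.5864,-.1225,.1231],[.575,.039,-.817])]
if __name__=="__main__":
    A=[];b=[]
    for q,p,y in D:
        q=np.radians(q);a=q[1]+q[2];c,s=np.cos(q[0]),np.sin(q[0]);f=np.array([c,s,0]);l=np.array([-s,c,0]);z=np.array([0,0,1.])
        # e,h,off,L1,L2,d
        M=np.c_[f,z,l,np.sin(q[1])*f+np.cos(q[1])*z,np.sin(a)*f+np.cos(a)*z,np.array(y)]
        A.append(M);b+=list(p)
    A=np.vstack(A);x,r,k,sv=np.linalg.lstsq(A,np.array(b),rcond=None);print(dict(zip("e h off L1 L2 d".split(),x.round(4))),sv.round(3));print((A@x-b).round(4).reshape(-1,3))
E
python3 fk.py
python3 -c "
from h import *
plan(KC,3.92)"
```

```text
{'e': np.float64(0.0303), 'h': np.float64(0.2251), 'off': np.float64(0.1229), 'L1': np.float64(0.4608), 'L2': np.float64(0.3433), 'd': np.float64(0.1813)} [4.328 3.21  2.487 0.831 0.24  0.167]
[[ 0.0085  0.0361  0.0192]
 [ 0.0071  0.0101  0.0141]
 [ 0.0086 -0.0121 -0.0064]
 [ 0.0087 -0.0152 -0.0141]
 [-0.0014 -0.0055 -0.0065]
 [-0.0014 -0.0061 -0.0063]]
t 5.52 pos [ 0.5854 -0.1227  0.1222] grasp [ 0.6147 -0.1207  0.0805] F [-1.  -0.9 -0.3] open 0.243
q [-30.   41.1 112.9 102.4  19.1 -41.9]
target TCP [ 0.5864 -0.1225  0.1158] shift cm [ 0.29  0.58 -0.01] | 0.7 rot [-0.0009  0.     -0.0012] deg 0.1 (shift first)
```

```bash
cat >> fk.py <<'E'
    A=[];b=[]
    for q,p,y in D:
        q=np.radians(q);a=q[1]+q[2];c,s=np.cos(q[0]),np.sin(q[0]);f=np.array([c,s,0]);l=np.array([-s,c,0]);z=np.array([0,0,1.])
        u=np.sin(a)*f+np.cos(a)*z; n=np.cross(u,y); n/=np.linalg.norm(n)
        M=np.c_[z,n,np.sin(q[1])*f+np.cos(q[1])*z,u,np.array(y)]
        A.append(M);b+=list(p)
    A=np.vstack(A);x,r,k,sv=np.linalg.lstsq(A,np.array(b),rcond=None);print("wrist offset",dict(zip("h offw L1 L2 d".split(),x.round(4))),sv.round(3));print((A@x-b).round(4).reshape(-1,3))
E
python3 fk.py | tail -7
```

```text
wrist offset {'h': np.float64(0.8813), 'offw': np.float64(0.0592), 'L1': np.float64(0.0959), 'L2': np.float64(0.5477), 'd': np.float64(0.4274)} [4.365 2.796 1.588 0.748 0.21 ]
[[-0.0574  0.0548  0.0362]
 [-0.0663 -0.0251 -0.0221]
 [ 0.0529 -0.0516 -0.0244]
 [ 0.0569 -0.0748 -0.0218]
 [-0.0434 -0.0484  0.0166]
 [-0.0379 -0.0499  0.0155]]
```

```bash
cat >> fk.py <<'E'
    for names in (["h","off","n","L1","L2","d"],["h","off","n","L1","L2","d","e"],["h","off","L1","L2","v","d"],["h","off","n","L1","L2","v","d"],["h","off","m","n","L1","L2","d"],["h","off","m","L1","L2","v","d"]):
        A=[];b=[]
        for q,p,y in D:
            q=np.radians(q);a=q[1]+q[2];c,s=np.cos(q[0]),np.sin(q[0]);f=np.array([c,s,0]);l=np.array([-s,c,0]);z=np.array([0,0,1.])
            u=np.sin(a)*f+np.cos(a)*z; n=np.cross(u,y); n/=np.linalg.norm(n);y=np.array(y)
            V=dict(h=z,e=f,off=l,n=n,L1=np.sin(q[1])*f+np.cos(q[1])*z,L2=u,v=np.cross(l,u),d=y,m=np.cross(n,y))
            A.append(np.c_[tuple(V[k] for k in names)]);b+=list(p)
        A=np.vstack(A);x=np.linalg.lstsq(A,np.array(b),rcond=None)[0];print(dict(zip(names,x.round(4).tolist())),np.abs(A@x-b).max().round(4))
E
python3 fk.py | tail -6
```

```text
{'h': 0.1806, 'off': 0.1265, 'n': -0.0116, 'L1': 0.5237, 'L2': 0.3436, 'd': 0.186} 0.0337
{'h': 0.1594, 'off': 0.1361, 'n': -0.02, 'L1': 0.4797, 'L2': 0.2957, 'd': 0.1575, 'e': 0.0675} 0.0328
{'h': 0.2744, 'off': 0.1109, 'L1': 0.5875, 'L2': 0.3917, 'v': 0.1139, 'd': 0.2358} 0.0004
{'h': 0.2734, 'off': 0.111, 'n': -0.0003, 'L1': 0.5881, 'L2': 0.3913, 'v': 0.1137, 'd': 0.2356} 0.0004
{'h': 0.1851, 'off': 0.1346, 'm': -0.0178, 'n': -0.0195, 'L1': 0.5295, 'L2': 0.3204, 'd': 0.2099} 0.0345
{'h': 0.2731, 'off': 0.1107, 'm': 0.0007, 'L1': 0.5881, 'L2': 0.3922, 'v': 0.1138, 'd': 0.2347} 0.0004
```

```bash
cat > ik.py <<'E'
import numpy as np
from h import *
H,OFF,L1,L2,V,DD=.2744,.1109,.5875,.3917,.1139,.2358
LF=np.hypot(L2,V);DL=np.arctan2(V,L2)
def angabout(ax,a,b): return np.degrees(np.arctan2(np.cross(a,b)@ax,a@b))
def ik(p,R):
    y=R[:,1];W=p-DD*y;r2=W[0]**2+W[1]**2
    rho=np.sqrt(r2-OFF**2);q1=np.arctan2(W[1],W[0])-np.arctan2(OFF,rho)
    zz=W[2]-H;D2=rho**2+zz**2;cb=(D2-L1**2-LF**2)/(2*L1*LF)
    if abs(cb)>1:return None
    be=np.arccos(cb);q3=be-DL;q2=np.arctan2(rho,zz)-np.arctan2(LF*np.sin(be),L1+LF*cb)
    a=q2+q3;f=np.array([np.cos(q1),np.sin(q1),0]);l=np.array([-f[1],f[0],0]);u=np.sin(a)*f+np.cos(a)*UZ
    n=np.cross(u,y);n/=np.linalg.norm(n)
    return np.array([*np.degrees([q1,q2,q3]),angabout(u,l,n),np.degrees(np.arccos(u@y)),angabout(y,n,R[:,2])])
def ikg(g,az,tilt=35,flip=1):
    T=ori(az,tilt,flip);return ik(np.array(g)-.051*T[:,1],T)
if __name__=="__main__":
    s=bot.read_state();print(s["joint_positions"].round(1),ik(s["position"],s["tcp_rot"]).round(1))
    R=np.array([[-.962,.001,.274],[-.274,0,-.962],[0,-1,0]]);print(ik(np.array([.5185,-.1266,.2148]),R).round(1))
    for g in ([.615,-.12,.1],[.5,-.125,.16],[.45,-.12,.14],[.45,-.12,.04]):
      for az in (4,20,40,60): print(g,az,np.round(ikg(g,az),1))
E
python3 ik.py
```

```text
[-30.   41.1 112.9 102.4  19.1 -41.9] [-30.   41.1 112.9 102.3  19.1  48.2]
[-25.7  29.5  99.5   0.   50.9 138.4]
[0.615, -0.12, 0.1] 4 [-29.9  38.7 112.5  93.9  18.7  57. ]
[0.615, -0.12, 0.1] 20 [-33.9  39.4 109.1  73.2  29.   60.7]
[0.615, -0.12, 0.1] 40 [-36.7  41.  102.5  55.7  42.5  58.9]
[0.615, -0.12, 0.1] 60 [-37.   43.4  94.2  43.3  56.1  53.7]
[0.5, -0.125, 0.16] 4 [-39.9  27.4 125.8  90.   23.4  51.7]
[0.5, -0.125, 0.16] 20 [-44.2  28.3 122.   69.9  33.4  54.2]
[0.5, -0.125, 0.16] 40 [-46.3  30.3 115.1  52.7  46.   52.1]
[0.5, -0.125, 0.16] 60 [-45.5  32.8 107.1  40.6  58.1  46.9]
[0.45, -0.12, 0.14] 4 [-45.3  30.1 133.7 106.6  27.   27.8]
[0.45, -0.12, 0.14] 20 [-49.6  30.3 129.4  79.7  33.1  36.6]
[0.45, -0.12, 0.14] 40 [-51.2  31.3 122.1  56.7  43.3  40.7]
[0.45, -0.12, 0.14] 60 [-49.7  33.2 114.   41.7  54.3  38.9]
[0.45, -0.12, 0.04] 4 [-45.3  50.  136.2 136.6  39.3  -7.4]
[0.45, -0.12, 0.04] 20 [-49.6  48.  131.6 109.8  34.9   0.7]
[0.45, -0.12, 0.04] 40 [-51.2  46.3 123.9  75.3  36.4  16.6]
[0.45, -0.12, 0.04] 60 [-49.7  46.  115.6  50.7  44.2  25.2]
```

The fitted geometry reproduces the joint angles to 0.1°. Now I'll lift the lid 18 mm, straight up first.

```bash
python3 -m pendant '[[[-0.29,-0.41,0],[0,0,0],1],[[-0.29,-0.41,0],[0,0,0],1],[[-0.29,-0.41,0],[0,0,0],1],[[-0.06,-0.08,0],[0,0,0],1],[[0,0,0],[0,0,0],1],[[0,0,0],[0,0,0],1]]'
python3 -c "
from h import *
plan([.49,-.125,.14],3.92)
c=bot.capture('wrist'); save(c,'w3')"
```

```text
time_s: 6.02
position: [0.5855, -0.1222, 0.1382]
tcp_rot: [[-0.816, 0.573, 0.069], [-0.056, 0.039, -0.998], [-0.575, -0.818, 0.0]]
force: [-0.5, 0.1, -1.0]
opening: 0.245
t 6.02 pos [ 0.5855 -0.1222  0.1382] grasp [ 0.6147 -0.1202  0.0964] F [-0.5  0.1 -1. ] open 0.245
q [-30.   39.1 112.6  96.   18.8 -35.2]
target TCP [ 0.4608 -0.127   0.1818] shift cm [  7.7  -10.74  -0.38] | 13.2 rot [-0.0001  0.0004 -0.0014] deg 0.1 (shift first)
```

View pics/w3.png

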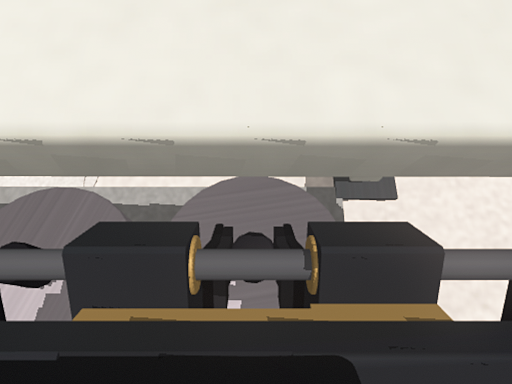

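Force is −1 N, which matches the lid's weight, and the knob at (255,250) is centred between the fingers. Now I'll retreat toward the robot.

```bash
python3 -m pendant '[[[0.7,-0.98,-0.03],[0,0,0],1],[[0.7,-0.98,-0.03],[0,0,0],1],[[0.7,-0.98,-0.03],[0,0,0],1],[[0.7,-0.98,-0.03],[0,0,0],1],[[0.7,-0.98,-0.03],[0,0,0],1],[[0.7,-0.98,-0.03],[0,0,0],1],[[0.7,-0.98,-0.03],[0,0,0],1],[[0.7,-0.98,-0.03],[0,0,0],1],[[0.7,-0.98,-0.03],[0,0,0],1],[[0.7,-0.98,-0.03],[0,0,0],1],[[0.7,-0.98,-0.03],[0,0,0],1],[[0,0,0],[0,0,0],1],[[0,0,0],[0,0,0],1]]'
python3 -c "
from h import *
plan([.45,-.12,.12],40)
w=bot.capture('wrist'); save(w,'w4'); print(proj(w,KC-[0,0,.04]))
save(bot.capture('top'),'t4',(170,90,390,250),3.6)"
```

```text
time_s: 7.15
position: [0.4602, -0.128, 0.1826]
tcp_rot: [[-0.816, 0.574, 0.067], [-0.055, 0.038, -0.998], [-0.575, -0.818, 0.0]]
force: [-0.4, -1.3, -1.1]
opening: 0.244
t 7.15 pos [ 0.4602 -0.128   0.1826] grasp [ 0.4895 -0.126   0.1409] F [-0.4 -1.3 -1.1] open 0.244
q [-41.2  30.3 128.1 100.8  24.5 -51.2]
target TCP [ 0.4276 -0.1388  0.1618] shift cm [ 3.92 -0.21  0.86] | 4.0 rot [-0.3627 -0.5163 -0.0017] deg 36.2 (shift first)
(np.float64(255.52923199223068), np.float64(141.33150383968007))
```

View pics/w4.png

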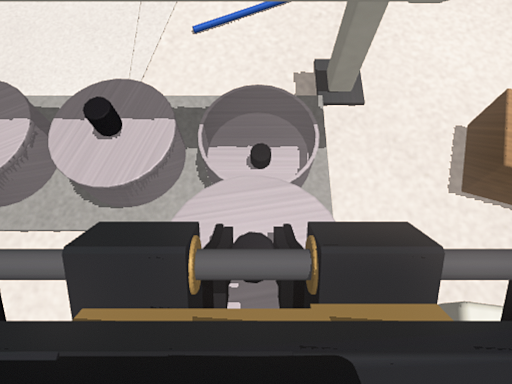

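View pics/t4.png

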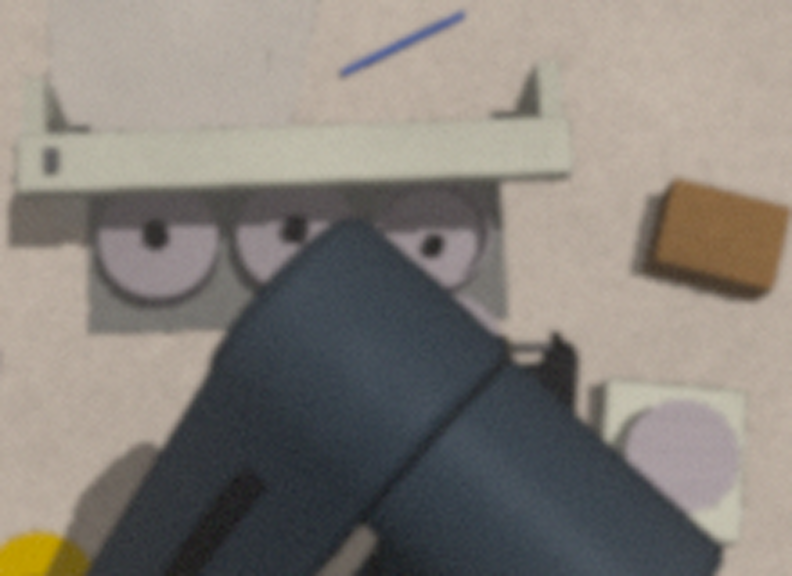

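Pot c holds a black stopper at (260,155). I'll lay lid c on the bench.

```bash
python3 -m pendant '[[[1.3,-0.07,0.29],[0,0,0],1],[[1.3,-0.07,0.29],[0,0,0],1],[[1.3,-0.07,0.29],[0,0,0],1],[[0,0,0],[-0.0453,-0.0645,0],1],[[0,0,0],[-0.0453,-0.0645,0],1],[[0,0,0],[-0.0453,-0.0645,0],1],[[0,0,0],[-0.0453,-0.0645,0],1],[[0,0,0],[-0.0453,-0.0645,0],1],[[0,0,0],[-0.0453,-0.0645,0],1],[[0,0,0],[-0.0453,-0.0645,0],1],[[0,0,0],[-0.0453,-0.0645,0],1],[[0,0,0],[0,0,0],1],[[0,0,0],[0,0,0],1]]'
python3 -c "
from h import *
plan([.45,-.12,.041],40)"
```

```text
time_s: 8.33
position: [0.429, -0.1392, 0.1614]
tcp_rot: [[-0.626, 0.441, 0.642], [-0.526, 0.368, -0.766], [-0.575, -0.818, 0.002]]
force: [-0.2, 0.4, -1.5]
opening: 0.248
t 8.33 pos [ 0.429  -0.1392  0.1614] grasp [ 0.4515 -0.1204  0.1196] F [-0.2  0.4 -1.5] open 0.248
q [-51.1  34.4 122.6  60.3  41.4 -54. ]
target TCP [ 0.4276 -0.1388  0.0828] shift cm [ 4.58  6.38 -0.13] | 7.9 rot [-0.0016  0.0006 -0.0014] deg 0.1 (shift first)
```

```bash
python3 -m pendant '[[[0.76,1.06,0],[0,0,0],1],[[0.76,1.06,0],[0,0,0],1],[[0.76,1.06,0],[0,0,0],1],[[0.76,1.06,0],[0,0,0],1],[[0.76,1.06,0],[0,0,0],1],[[0.76,1.06,0],[0,0,0],1],[[0,0,0],[0,0,0],1],[[0,0,0],[0,0,0],1]]'
python3 -m pendant '[[[0.09,0.12,0],[0,0,0],1],[[0.09,0.12,0],[0,0,0],1],[[0,0,0],[0,0,0],1],[[0,0,0],[0,0,0],1]]'
python3 -c "
from h import *
plan([.45,-.12,.0375],40)"
```

```text
time_s: 9.0
position: [0.4274, -0.1385, 0.0829]
tcp_rot: [[-0.628, 0.439, 0.643], [-0.525, 0.371, -0.766], [-0.575, -0.818, -0.002]]
force: [-0.2, 0.2, -0.6]
opening: 0.246
time_s: 9.33
position: [0.4277, -0.1392, 0.0807]
tcp_rot: [[-0.626, 0.441, 0.643], [-0.527, 0.369, -0.766], [-0.575, -0.818, 0.001]]
force: [-0.3, -0.2, -1.2]
opening: 0.245
t 9.33 pos [ 0.4277 -0.1392  0.0807] grasp [ 0.4502 -0.1204  0.039 ] F [-0.3 -0.2 -1.2] open 0.245
q [-51.3  46.5 123.9  75.6  36.4 -73.9]
target TCP [ 0.4276 -0.1388  0.0793] shift cm [ 0.07  0.13 -0.04] | 0.2 rot [-0.0007  0.0014 -0.0013] deg 0.1 (shift first)
```

```bash
python3 -m pendant '[[[0.09,0.12,0],[0,0,0],1],[[0.06,0.08,0],[0,0,0],1],[[0,0,0],[0,0,0],1],[[0,0,0],[0,0,0],1]]'
```

```text
time_s: 9.67
position: [0.4277, -0.1394, 0.0789]
tcp_rot: [[-0.626, 0.442, 0.642], [-0.526, 0.369, -0.766], [-0.576, -0.817, 0.002]]
force: [-3.4, -2.8, 10.1]
opening: 0.247
```

```bash
python3 -m pendant '[[[0,0,0],[0,0,0],0.4],[[0,0,0],[0,0,0],0.4],[[0,0,0],[0,0,0],0.4],[[0,0,0],[0,0,0],0.4],[[0,-0.5,0],[0,0,0],0.4],[[0,-1,0],[0,0,0],0.4],[[0,-1.5,0],[0,0,0],0.4],[[0,-2,0],[0,0,0],0.4],[[0,-2,0],[0,0,0],0.4],[[0,-2,0],[0,0,0],0.4],[[0,0,0],[0,0,0],0.4]]'
python3 - <<'E'
from h import *
from ik import ikg
T=ori(3.92); g=KB+[0,0,.0075]-.09*T[:,1]; print(g)
plan(g,3.92)
for az in (-40,-20,4,20,40): print(az,ikg(g,az).round(1),ikg(KB,az).round(1))
save(bot.capture('wrist'),'w5')
E
```

```text
time_s: 10.58
position: [0.3875, -0.174, 0.1533]
tcp_rot: [[-0.626, 0.442, 0.642], [-0.528, 0.366, -0.767], [-0.574, -0.819, 0.004]]
force: [-0.2, -1.6, 0.7]
opening: 0.605
[5.55598891e-01 2.70945384e-04 1.55223684e-01]
t 10.58 pos [ 0.3875 -0.174   0.1533] grasp [ 0.41   -0.1553  0.1116] F [-0.2 -1.6  0.7] open 0.605
q [-59.4  35.4 124.5  57.2  42.4 -60.2]
target TCP [ 0.5264 -0.0017  0.197 ] shift cm [-20.3    8.87  -4.26] | 22.6 rot [ 0.3574  0.5175 -0.0019] deg 36.0 (shift first)
-40 [ -0.7  31.  114.8 -75.6  22.1 -71.6] [ -0.2  42.4 109.4 -90.3  21.6 -55.3]
-20 [  -7.9   29.5  120.1 -119.8    8.   -50. ] [  -6.5   41.6  114.8 -143.8   13.1  -24.3]
4 [-18.1  29.1 121.9 107.4  13.1  53.8] [-15.5  41.4 116.7 135.8  15.9  26.9]
20 [-23.8  29.5 120.1  81.7  23.7  60.8] [-20.7  41.6 114.9 101.   22.4  43. ]
40 [-28.3  31.  114.8  61.9  37.2  59.8] [-25.   42.4 109.7  71.9  33.2  51. ]
```

View pics/w5.png

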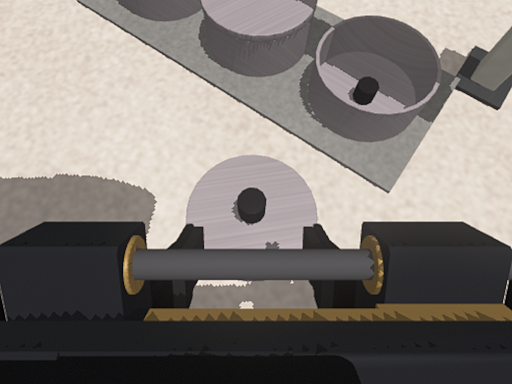

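Lid c lies flat on the bench at (250,205). On to pot b, approaching at azimuth 10°.

```bash
python3 - <<'E'
from h import *
T=ori(10); g=KB+[0,0,.0075]-.09*T[:,1]; plan(g,10)
E
python3 -m pendant '[[[-1.7,0.75,-0.37],[0,0,0],0.4],[[-1.7,0.75,-0.37],[0,0,0],0.4],[[-1.7,0.75,-0.37],[0,0,0],0.4],[[-1.7,0.75,-0.37],[0,0,0],0.4],[[-1.7,0.75,-0.37],[0,0,0],0.4],[[-1.7,0.75,-0.37],[0,0,0],0.4],[[-1.7,0.75,-0.37],[0,0,0],0.4],[[-1.7,0.75,-0.37],[0,0,0],0.4],[[-1.7,0.75,-0.37],[0,0,0],0.4],[[-1.7,0.75,-0.37],[0,0,0],0.4],[[-1.7,0.75,-0.37],[0,0,0],0.4],[[-1.7,0.75,-0.37],[0,0,0],0.4],[[0,0,0],[0,0,0],0.4]]'
python3 - <<'E'
from h import *
T=ori(10); g=KB+[0,0,.0075]-.09*T[:,1]; plan(g,10)
E
```

```text
t 10.63 pos [ 0.3878 -0.1735  0.1525] grasp [ 0.4104 -0.1548  0.1107] F [ 0.2  0.3 -0. ] open 0.603
q [-59.3  35.5 124.5  57.4  42.3 -60.3]
target TCP [ 0.5275 -0.0102  0.197 ] shift cm [-19.91   8.51  -3.53] | 21.9 rot [ 0.2972  0.4303 -0.0016] deg 30.0 (shift first)
time_s: 11.72
position: [0.5277, 0.0051, 0.1949]
tcp_rot: [[-0.623, 0.439, 0.647], [-0.529, 0.372, -0.762], [-0.576, -0.818, 0.0]]
force: [-0.0, 0.1, -0.4]
opening: 0.597
t 11.72 pos [0.5277 0.0051 0.1949] grasp [0.55   0.0241 0.1532] F [-0.   0.1 -0.4] open 0.597
q [-25.9  30.9 116.4  64.9  35.6 -31.7]
target TCP [ 0.5275 -0.0102  0.197 ] shift cm [ 0.7  -0.76  1.16] | 1.6 rot [ 0.304   0.4332 -0.0024] deg 30.3 (shift first)
```

```bash
python3 -m pendant '[[[0.35,-0.38,0.58],[0,0,0],0.4],[[0.35,-0.38,0.58],[0,0,0],0.4],[[0,0,0],[0.0434,0.0618,0],0.4],[[0,0,0],[0.0434,0.0618,0],0.4],[[0,0,0],[0.0434,0.0618,0],0.4],[[0,0,0],[0.0434,0.0618,0],0.4],[[0,0,0],[0.0434,0.0618,0],0.4],[[0,0,0],[0.0434,0.0618,0],0.4],[[0,0,0],[0.0434,0.0618,0],0.4],[[0,0,0],[0,0,0],0.4],[[0,0,0],[0,0,0],0.4]]'
python3 - <<'E'
from h import *
plan(KB+[0,0,.0075],10)
w=bot.capture('wrist'); save(w,'w6'); print(proj(w,KB))
E
```

```text
time_s: 12.63
position: [0.5261, -0.0141, 0.1968]
tcp_rot: [[-0.807, 0.566, 0.17], [-0.139, 0.097, -0.985], [-0.574, -0.819, 0.0]]
force: [-0.1, -0.3, -0.1]
opening: 0.602
t 12.63 pos [ 0.5261 -0.0141  0.1968] grasp [ 0.5549 -0.0091  0.1551] F [-0.1 -0.3 -0.1] open 0.602
q [-21.7  29.2 121.6  95.3  17.5 -32.2]
target TCP [ 0.5783 -0.0013  0.1233] shift cm [-0.17  9.1  -0.38] | 9.1 rot [-0.0025 -0.0031 -0.0006] deg 0.2 (shift first)
(np.float64(247.1894142241427), np.float64(206.80570941637762))
```

View pics/w6.png

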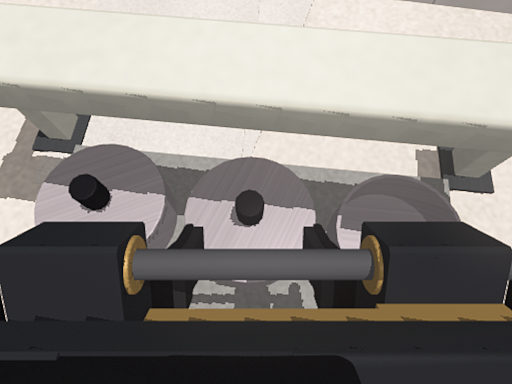

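Knob b appears at (250,208) and its projection is (247,207). Those agree, so I'll descend and grip.

```bash
python3 -m pendant '[[[-0.02,1.14,-0.05],[0,0,0],0.4],[[-0.02,1.14,-0.05],[0,0,0],0.4],[[-0.02,1.14,-0.05],[0,0,0],0.4],[[-0.02,1.14,-0.05],[0,0,0],0.4],[[-0.02,1.14,-0.05],[0,0,0],0.4],[[-0.02,1.14,-0.05],[0,0,0],0.4],[[-0.02,1.14,-0.05],[0,0,0],0.4],[[-0.02,1.1,-0.05],[0,0,0],0.4],[[0,0,0],[0,0,0],0.4],[[0,0,0],[0,0,0],0.4]]'
python3 - <<'E'
from h import *
plan(KB+[0,0,.0075],10)
E
```

```text
time_s: 13.52
position: [0.5786, -0.001, 0.1233]
tcp_rot: [[-0.807, 0.566, 0.169], [-0.139, 0.097, -0.986], [-0.574, -0.819, 0.0]]
force: [0.1, -0.1, -0.1]
opening: 0.598
t 13.52 pos [ 0.5786 -0.001   0.1233] grasp [0.6075 0.004  0.0815] F [ 0.1 -0.1 -0.1] open 0.598
q [-17.5  40.5 116.2 119.1  17.5 -53.1]
target TCP [ 0.5783 -0.0013  0.1233] shift cm [ 0.03 -0.02  0.03] | 0.0 rot [-0.0026 -0.0033 -0.001 ] deg 0.2 (shift first)
```

```bash
python3 -m pendant '[[[0,0,0],[0,0,0],1],[[0,0,0],[0,0,0],1],[[0,0,0],[0,0,0],1],[[0,0,0],[0,0,0],1],[[0,0,0],[0,0,0],1],[[0,0,0],[0,0,0],1],[[0,0,0],[0,0,0],1],[[0,0,0],[0,0,0],1],[[-0.29,-0.41,0],[0,0,0],1],[[-0.29,-0.41,0],[0,0,0],1],[[-0.29,-0.41,0],[0,0,0],1],[[-0.06,-0.08,0],[0,0,0],1],[[0,0,0],[0,0,0],1]]'
python3 - <<'E'
from h import *
from ik import ikg
plan([.49,.02,.14],10)
for g in ([.45,.03,.14],[.45,.03,.0375],[.46,.02,.0375]):
    for az in (-50,-30,10,30,50): print(g,az,ikg(g,az).round(1))
E
```

```text
time_s: 14.6
position: [0.5786, -0.0001, 0.14]
tcp_rot: [[-0.806, 0.567, 0.17], [-0.139, 0.097, -0.985], [-0.575, -0.818, 0.001]]
force: [0.2, -0.2, -0.6]
opening: 0.242
t 14.6 pos [ 5.786e-01 -1.000e-04  1.400e-01] grasp [0.6075 0.0049 0.0983] F [ 0.2 -0.2 -0.6] open 0.242
q [-17.4  38.3 116.  112.2  16.4 -45.9]
target TCP [0.4612 0.0149 0.1818] shift cm [ 6.85 -9.92 -3.47] | 12.5 rot [-0.0028 -0.0027 -0.0016] deg 0.2 (shift first)
[0.45, 0.03, 0.14] -50 [  7.3  30.9 124.5 -83.   29.1 -46.1]
[0.45, 0.03, 0.14] -30 [   0.3   30.1  131.8 -126.9   21.2  -25.7]
[0.45, 0.03, 0.14] 10 [-22.4  30.3 137.8 134.8  25.6  14.8]
[0.45, 0.03, 0.14] 30 [-30.5  30.1 134.1  95.6  30.1  28.2]
[0.45, 0.03, 0.14] 50 [-33.7  30.5 127.4  66.4  38.5  36.9]
[0.45, 0.03, 0.0375] -50 [   7.3   47.1  126.4 -114.    31.9  -10.4]
[0.45, 0.03, 0.0375] -30 [   0.3   49.5  134.2 -152.1   38.2    3. ]
[0.45, 0.03, 0.0375] 10 [-22.4  53.4 140.7 155.4  47.4 -10.2]
[0.45, 0.03, 0.0375] 30 [-30.5  50.7 136.6 127.7  39.1 -10.2]
[0.45, 0.03, 0.0375] 50 [-33.7  47.8 129.5  92.5  34.8   4.7]
[0.46, 0.02, 0.0375] -50 [   5.6   46.9  125.7 -114.5   31.3  -11.8]
[0.46, 0.02, 0.0375] -30 [  -1.6   49.1  133.2 -153.    37.     1.8]
[0.46, 0.02, 0.0375] 10 [-23.5  52.2 138.9 153.2  44.6  -8.7]
[0.46, 0.02, 0.0375] 30 [-31.1  49.8 134.8 124.2  37.4  -6.5]
[0.46, 0.02, 0.0375] 50 [-34.1  47.3 127.7  88.7  34.8   8.8]
```

```bash
python3 -m pendant '[[[0.62,-0.9,-0.31],[0,0,0],1],[[0.62,-0.9,-0.31],[0,0,0],1],[[0.62,-0.9,-0.31],[0,0,0],1],[[0.62,-0.9,-0.31],[0,0,0],1],[[0.62,-0.9,-0.31],[0,0,0],1],[[0.62,-0.9,-0.31],[0,0,0],1],[[0.62,-0.9,-0.31],[0,0,0],1],[[0.62,-0.9,-0.31],[0,0,0],1],[[0.62,-0.9,-0.31],[0,0,0],1],[[0.62,-0.9,-0.31],[0,0,0],1],[[0.62,-0.9,-0.31],[0,0,0],1],[[0,0,0],[0,0,0],1],[[0,0,0],[0,0,0],1]]'
python3 - <<'E'
from h import *
plan([.45,.03,.12],50)
w=bot.capture('wrist'); save(w,'w7')
E
```

```text
time_s: 15.68
position: [0.4613, 0.0144, 0.1819]
tcp_rot: [[-0.806, 0.567, 0.169], [-0.139, 0.097, -0.986], [-0.575, -0.818, 0.0]]
force: [0.8, -0.0, -0.6]
opening: 0.237
t 15.68 pos [0.4613 0.0144 0.1819] grasp [0.4902 0.0193 0.1402] F [ 0.8 -0.  -0.6] open 0.237
q [-21.3  30.2 131.8 126.   21.4 -64.1]
target TCP [0.4312 0.0076 0.1618] shift cm [ 3.68 -0.13  0.16] | 3.7 rot [-0.4037 -0.5752 -0.0014] deg 40.3 (shift first)
```

View pics/w7.png

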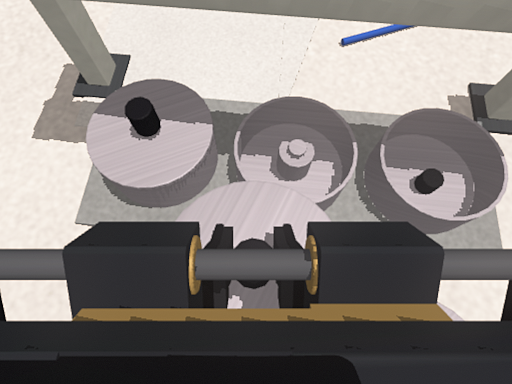

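The weight stands in the middle pot, with its button at about (298,147). I'll measure it, then lay lid b down.

```bash
python3 - <<'E'
from h import *
w=bot.capture('wrist'); save(w,'w7z',(230,90,360,200),6)
for uv in [(298,147)]: print(plane(w,*uv,.047).round(4), KB)
E
python3 -m pendant '[[[1.23,-0.04,0.05],[0,0,0],1],[[1.23,-0.04,0.05],[0,0,0],1],[[1.22,-0.04,0.05],[0,0,0],1],[[0,0,0],[-0.0449,-0.0639,0],1],[[0,0,0],[-0.0449,-0.0639,0],1],[[0,0,0],[-0.0449,-0.0639,0],1],[[0,0,0],[-0.0449,-0.0639,0],1],[[0,0,0],[-0.0449,-0.0639,0],1],[[0,0,0],[-0.0449,-0.0639,0],1],[[0,0,0],[-0.0449,-0.0639,0],1],[[0,0,0],[-0.0449,-0.0639,0],1],[[0,0,0],[-0.0449,-0.0639,0],1],[[0,0,0],[0,0,0],1],[[0,0,0],[0,0,0],1]]'
python3 -c "
from h import *
plan([.45,.03,.0415],50)"
```

```text
[ 0.6088 -0.0009  0.047 ] [0.6071 0.0038 0.074 ]
time_s: 16.95
position: [0.4327, 0.0069, 0.1614]
tcp_rot: [[-0.526, 0.371, 0.765], [-0.627, 0.439, -0.644], [-0.575, -0.818, 0.002]]
force: [0.6, 0.3, -0.6]
opening: 0.243
t 16.95 pos [0.4327 0.0069 0.1614] grasp [0.4516 0.0293 0.1197] F [ 0.6  0.3 -0.6] open 0.243
q [-33.7  33.9 128.1  71.6  37.  -59.5]
target TCP [0.4312 0.0076 0.0833] shift cm [ 4.53  6.37 -0.17] | 7.8 rot [-0.0023  0.     -0.0016] deg 0.2 (shift first)
```

View pics/w7z.png

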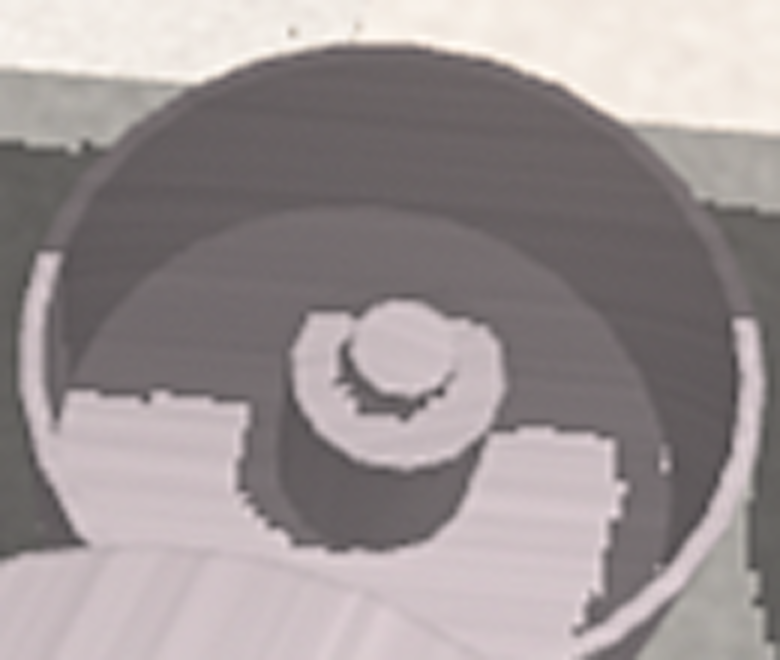

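```bash
python3 -m pendant '[[[0.76,1.06,-0.03],[0,0,0],1],[[0.76,1.06,-0.03],[0,0,0],1],[[0.76,1.06,-0.03],[0,0,0],1],[[0.76,1.06,-0.03],[0,0,0],1],[[0.76,1.06,-0.03],[0,0,0],1],[[0.76,1.06,-0.03],[0,0,0],1],[[0,0,0],[0,0,0],1],[[0.12,0.17,0],[0,0,0],1],[[0,0,0],[0,0,0],1],[[0,0,0],[0,0,0],1]]'
python3 -c "
from h import *
plan([.45,.03,.0395],50)"
```

```text
time_s: 17.78
position: [0.4298, 0.0083, 0.0816]
tcp_rot: [[-0.525, 0.37, 0.766], [-0.627, 0.44, -0.643], [-0.575, -0.818, 0.001]]
force: [-0.2, -0.5, -0.9]
opening: 0.244
t 17.78 pos [0.4298 0.0083 0.0816] grasp [0.4487 0.0307 0.0399] F [-0.2 -0.5 -0.9] open 0.244
q [-33.7  47.5 129.8  92.5  34.9 -85.5]
target TCP [0.4312 0.0076 0.0813] shift cm [-0.01  0.05  0.15] | 0.2 rot [-0.0004  0.0008 -0.0014] deg 0.1 (shift first)
```

```bash
python3 -m pendant '[[[0.06,0.09,0],[0,0,0],1],[[0.03,0.04,0],[0,0,0],1],[[0,0,0],[0,0,0],1],[[0,0,0],[0,0,0],1]]'
```

```text
time_s: 18.12
position: [0.43, 0.0083, 0.0802]
tcp_rot: [[-0.525, 0.371, 0.766], [-0.627, 0.44, -0.642], [-0.576, -0.818, 0.001]]
force: [-1.1, -1.0, 4.1]
opening: 0.243
```

```bash
python3 -m pendant '[[[0,0,0],[0,0,0],0.45],[[0,0,0],[0,0,0],0.45],[[0,0,0],[0,0,0],0.45],[[0,0,0],[0,0,0],0.45],[[0,-0.5,0],[0,0,0],0.45],[[0,-1,0],[0,0,0],0.45],[[0,-1.5,0],[0,0,0],0.45],[[0,-2,0],[0,0,0],0.45],[[0,-2,0],[0,0,0],0.45],[[0,-2,0],[0,0,0],0.45],[[0,-1,0],[0,0,0],0.45],[[0,0,0],[0,0,0],0.45]]'
python3 - <<'E'
from h import *
T=ori(10); g=np.array([.608,-.001,.033])-.12*T[:,1]
plan(g,10)
save(bot.capture('wrist'),'w8')
E
```

```text
time_s: 19.12
position: [0.3926, -0.0368, 0.1628]
tcp_rot: [[-0.525, 0.372, 0.765], [-0.628, 0.438, -0.644], [-0.574, -0.819, 0.003]]
force: [-0.1, -0.5, -1.0]
opening: 0.551
t 19.12 pos [ 0.3926 -0.0368  0.1628] grasp [ 0.4116 -0.0145  0.121 ] F [-0.1 -0.5 -1. ] open 0.551
q [-44.   33.6 131.4  66.7  38.6 -65.9]
target TCP [ 0.5114 -0.018   0.1731] shift cm [-8.01  4.39  7.89] | 12.1 rot [ 0.3974  0.5727 -0.002 ] deg 39.9 (shift first)
```

View pics/w8.png

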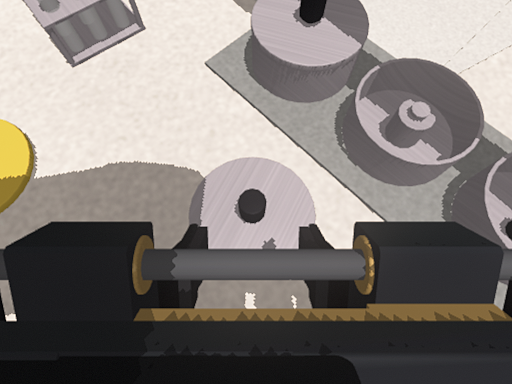

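Lid b lies flat on the bench at (252,207). Now I'll move in front of pot b and rotate back to azimuth 10°.

```bash
python3 -m pendant '[[[-1.0,0.4,1.0],[0,0,0],0.45],[[-1.0,0.4,1.0],[0,0,0],0.45],[[-1.0,0.45,1.0],[0,0,0],0.45],[[-1.0,0.6,1.0],[0,0,0],0.45],[[-1.0,0.6,1.0],[0,0,0],0.45],[[-1.0,0.6,1.0],[0,0,0],0.45],[[-1.0,0.6,1.0],[0,0,0],0.45],[[-1.0,0.6,0.9],[0,0,0],0.45],[[0,0,0],[0.0442,0.0636,0],0.45],[[0,0,0],[0.0442,0.0636,0],0.45],[[0,0,0],[0.0442,0.0636,0],0.45],[[0,0,0],[0.0442,0.0636,0],0.45],[[0,0,0],[0.0442,0.0636,0],0.45],[[0,0,0],[0.0442,0.0636,0],0.45],[[0,0,0],[0.0442,0.0636,0],0.45],[[0,0,0],[0.0442,0.0636,0],0.45],[[0,0,0],[0.0442,0.0636,0],0.45],[[0,0,0],[0,0,0],0.45],[[0,0,0],[0,0,0],0.45]]'
python3 - <<'E'
from h import *
plan([.608,-.001,.033],10)
w=bot.capture('wrist'); save(w,'w9'); print(proj(w,[.6088,-.0009,.047]))
E
```

```text
time_s: 20.75
position: [0.5107, -0.0165, 0.1718]
tcp_rot: [[-0.807, 0.563, 0.179], [-0.144, 0.105, -0.984], [-0.572, -0.82, -0.004]]
force: [0.0, 0.2, 0.2]
opening: 0.545
t 20.75 pos [ 0.5107 -0.0165  0.1718] grasp [ 0.5394 -0.0112  0.13  ] F [0.  0.2 0.2] open 0.545
q [-23.2  32.5 124.5 110.2  19.8 -49.8]
target TCP [ 0.5792 -0.0061  0.0748] shift cm [-0.13 11.92  0.23] | 11.9 rot [0.0061 0.0019 0.0015] deg 0.4 (shift first)
(np.float64(255.62869060468032), np.float64(187.4937956044211))
```

View pics/w9.png

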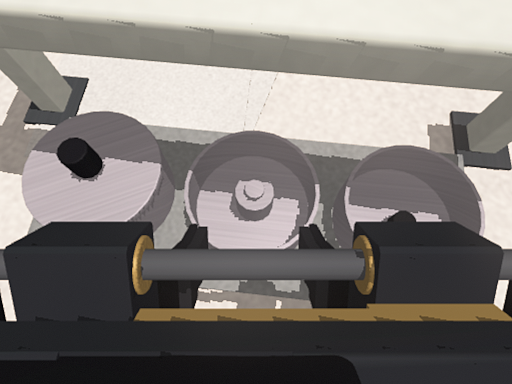

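The button at (254,187) agrees with its projection (256,187). I'm descending into the pot.

```bash
python3 -m pendant '[[[-0.02,1.2,0.02],[0,0,0],0.45],[[-0.02,1.2,0.02],[0,0,0],0.45],[[-0.02,1.2,0.02],[0,0,0],0.45],[[-0.02,1.2,0.02],[0,0,0],0.45],[[-0.02,1.2,0.02],[0,0,0],0.45],[[-0.02,1.2,0.02],[0,0,0],0.45],[[-0.02,1.2,0.02],[0,0,0],0.45],[[-0.02,1.0,0.02],[0,0,0],0.45],[[0,1.0,0],[0,0,0],0.45],[[0,0.8,0],[0,0,0],0.45],[[0,0,0],[0,0,0],0.45],[[0,0,0],[0,0,0],0.45]]'
python3 - <<'E'
from h import *
plan([.6085,-.0005,.033],10)
w=bot.capture('wrist'); save(w,'w10')
E
```

```text
time_s: 21.8
position: [0.5759, -0.0074, 0.0814]
tcp_rot: [[-0.807, 0.564, 0.176], [-0.142, 0.103, -0.984], [-0.573, -0.819, -0.003]]
force: [-0.1, -0.8, -0.3]
opening: 0.549
t 21.8 pos [ 0.5759 -0.0074  0.0814] grasp [ 0.6047 -0.0021  0.0396] F [-0.1 -0.8 -0.3] open 0.549
q [-18.6  46.  116.8 130.5  21.4 -66.6]
target TCP [ 0.5797 -0.0056  0.0748] shift cm [ 0.05  0.78 -0.11] | 0.8 rot [ 0.0038 -0.0001  0.0002] deg 0.2 (shift first)
```

View pics/w10.png

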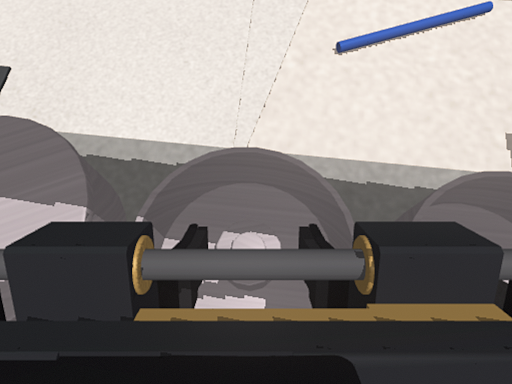

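```bash
python3 -m pendant '[[[0,0.37,-0.05],[0,0,0],0.45],[[0,0.37,-0.05],[0,0,0],0.45],[[0,0,0],[0,0,0],0.45],[[0,0,0],[0,0,0],0.7],[[0,0,0],[0,0,0],1],[[0,0,0],[0,0,0],1],[[0,0,0],[0,0,0],1],[[0,0,0],[0,0,0],1],[[0,0,0],[0,0,0],1],[[0,0,0],[0,0,0],1]]'
python3 - <<'E'
from h import *
plan([.6085,-.0005,.033],10)
E
```

```text
time_s: 22.68
position: [0.5799, -0.0057, 0.0759]
tcp_rot: [[-0.806, 0.565, 0.175], [-0.142, 0.103, -0.984], [-0.574, -0.819, -0.003]]
force: [0.1, 0.4, 1.8]
opening: 0.359
t 22.68 pos [ 0.5799 -0.0057  0.0759] grasp [ 6.087e-01 -4.000e-04  3.420e-02] F [0.1 0.4 1.8] open 0.359
q [-18.2  46.8 116.2 131.6  21.5 -67.3]
target TCP [ 0.5797 -0.0056  0.0748] shift cm [ 0.08  0.08 -0.01] | 0.1 rot [ 0.0034 -0.0002 -0.0006] deg 0.2 (shift first)
```

Gripped at 31 mm. Now lifting out.

```bash
python3 -m pendant '[[[-0.29,-0.41,0],[0,0,0],1],[[-0.29,-0.41,0],[0,0,0],1],[[-0.29,-0.41,0],[0,0,0],1],[[-0.29,-0.41,0],[0,0,0],1],[[-0.29,-0.41,0],[0,0,0],1],[[-0.1,-1,0],[0,0,0],1],[[0,-1.2,0],[0,0,0],1],[[0,-1.2,0],[0,0,0],1],[[0,-1.2,0],[0,0,0],1],[[0,-1.2,0],[0,0,0],1],[[0,-1.2,0],[0,0,0],1],[[0,-1.2,0],[0,0,0],1],[[0,0,0],[0,0,0],1],[[0,0,0],[0,0,0],1]]'
python3 - <<'E'
from h import *
from ik import ikg
for az in (-60,-40,-20,0,10): 
  print(az,ikg([.413,-.338,.15],az).round(1),ikg([.413,-.338,.103],az).round(1))
plan([.413,-.338,.15],10)
w=bot.capture('wrist'); save(w,'w11')
E
```

```text
time_s: 23.85
position: [0.5345, -0.0143, 0.169]
tcp_rot: [[-0.806, 0.565, 0.175], [-0.142, 0.102, -0.985], [-0.574, -0.819, -0.002]]
force: [0.8, 0.2, -2.2]
opening: 0.356
-60 [ -47.4   29.6  123.2 -134.4   10.1  -34.7] [ -47.4   36.7  124.7 -155.    17.3  -13.6]
-40 [-56.5  29.2 125.3 131.4  12.5  34.3] [-56.5  36.6 126.9 151.2  19.7  13.7]
-20 [-64.3  29.5 123.5  89.1  23.6  52.3] [-64.3  36.7 125.  108.2  25.   31.4]
0 [-69.   30.7 118.2  65.3  36.1  54.7] [-69.   37.1 119.6  75.9  33.5  41.9]
10 [-70.1  31.7 114.8  56.8  42.5  53.7] [-70.1  37.6 116.1  64.1  38.9  44. ]
t 23.85 pos [ 0.5345 -0.0143  0.169 ] grasp [ 0.5633 -0.0091  0.1273] F [ 0.8  0.2 -2.2] open 0.356
q [-21.4  33.4 121.4 107.1  18.4 -44.6]
target TCP [ 0.3842 -0.3431  0.1918] shift cm [ 15.48 -13.71  29.74] | 36.2 rot [ 0.0024 -0.0001 -0.0006] deg 0.1 (shift first)
```

View pics/w11.png

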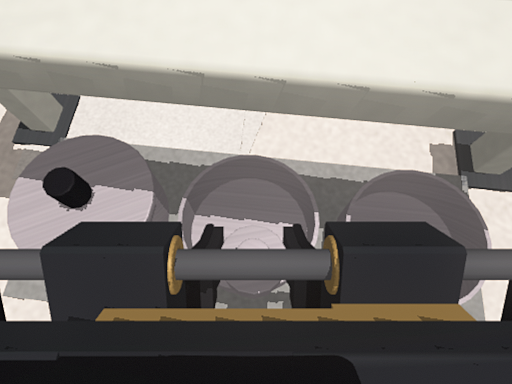

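The weight is held: force is −2.2 N and the pot is empty. I'll carry it to above the pan.

```bash
python3 -m pendant '[[[0.86,-0.76,1.65],[0,0,0],1],[[0.86,-0.76,1.65],[0,0,0],1],[[0.86,-0.76,1.65],[0,0,0],1],[[0.86,-0.76,1.65],[0,0,0],1],[[0.86,-0.76,1.65],[0,0,0],1],[[0.86,-0.76,1.65],[0,0,0],1],[[0.86,-0.76,1.65],[0,0,0],1],[[0.86,-0.76,1.65],[0,0,0],1],[[0.86,-0.76,1.65],[0,0,0],1],[[0.86,-0.76,1.65],[0,0,0],1],[[0.86,-0.76,1.65],[0,0,0],1],[[0.86,-0.76,1.65],[0,0,0],1],[[0.86,-0.76,1.65],[0,0,0],1],[[0.86,-0.76,1.65],[0,0,0],1],[[0.86,-0.76,1.65],[0,0,0],1],[[0.86,-0.76,1.65],[0,0,0],1],[[0.86,-0.76,1.65],[0,0,0],1],[[0.86,-0.76,1.65],[0,0,0],1],[[0,0,0],[0,0,0],1],[[0,0,0],[0,0,0],1]]'
python3 - <<'E'
from h import *
plan([.413,-.338,.113],10)
w=bot.capture('wrist'); save(w,'w12'); print(proj(w,PAN))
save(bot.capture('scene'),'s12',(80,80,280,230),4)
E
```

```text
time_s: 25.57
position: [0.3845, -0.344, 0.1904]
tcp_rot: [[-0.807, 0.565, 0.174], [-0.141, 0.102, -0.985], [-0.574, -0.819, -0.003]]
force: [0.6, 0.6, -2.3]
opening: 0.359
t 25.57 pos [ 0.3845 -0.344   0.1904] grasp [ 0.4133 -0.3388  0.1487] F [ 0.6  0.6 -2.3] open 0.359
q [-70.1  31.9 114.6  56.8  42.6 -36.3]
target TCP [ 0.3842 -0.3431  0.1548] shift cm [ 2.06  2.91 -0.09] | 3.6 rot [ 0.0023 -0.0012 -0.0007] deg 0.2 (shift first)
(np.float64(251.18622781637941), np.float64(276.2752214052354))
```

View pics/w12.png

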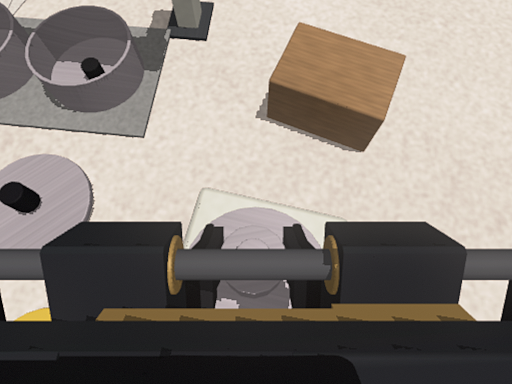

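View pics/s12.png

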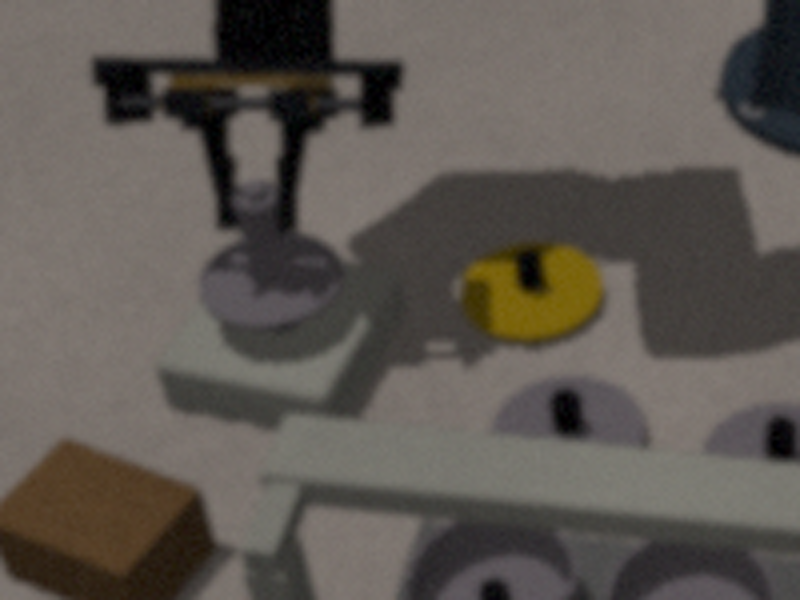

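The weight hangs over the pan centre. The pan's back edge is at (258,207) in the wrist view, and the fingers are centred at x≈255. I'll lower gently.

```bash
python3 -m pendant '[[[0.3,0.43,0],[0,0,0],1],[[0.3,0.43,0],[0,0,0],1],[[0.3,0.43,0],[0,0,0],1],[[0.3,0.43,0],[0,0,0],1],[[0.3,0.43,0],[0,0,0],1],[[0.3,0.43,0],[0,0,0],1],[[0.22,0.31,0],[0,0,0],1],[[0,0,0],[0,0,0],1],[[0,0,0],[0,0,0],1]]'
python3 -m pendant '[[[0.11,0.16,0],[0,0,0],1],[[0.11,0.16,0],[0,0,0],1],[[0.06,0.08,0],[0,0,0],1],[[0.06,0.08,0],[0,0,0],1],[[0,0,0],[0,0,0],1],[[0,0,0],[0,0,0],1]]'
python3 - <<'E'
from h import *
plan([.413,-.338,.101],10)
E
```

```text
time_s: 26.42
position: [0.3845, -0.3424, 0.1554]
tcp_rot: [[-0.807, 0.564, 0.175], [-0.141, 0.103, -0.985], [-0.574, -0.819, -0.004]]
force: [-0.5, 0.0, -1.8]
opening: 0.36
time_s: 26.92
position: [0.3845, -0.3424, 0.1498]
tcp_rot: [[-0.807, 0.565, 0.175], [-0.142, 0.103, -0.985], [-0.574, -0.819, -0.003]]
force: [0.9, 0.4, -1.9]
opening: 0.358
t 26.92 pos [ 0.3845 -0.3424  0.1498] grasp [ 0.4133 -0.3372  0.1081] F [ 0.9  0.4 -1.9] open 0.358
q [-70.   37.  115.9  63.1  39.4 -44.7]
target TCP [ 0.3842 -0.3431  0.1428] shift cm [0.44 0.55 0.06] | 0.7 rot [ 0.0033 -0.0003 -0.0004] deg 0.2 (shift first)
```

```bash
python3 -m pendant '[[[0.06,0.08,0],[0,0,0],1],[[0.06,0.08,0],[0,0,0],1],[[0.06,0.08,0],[0,0,0],1],[[0,0,0],[0,0,0],1],[[0,0,0],[0,0,0],1]]'
python3 -m pendant '[[[0.06,0.08,0],[0,0,0],1],[[0.06,0.08,0],[0,0,0],1],[[0.06,0.08,0],[0,0,0],1],[[0,0,0],[0,0,0],1],[[0,0,0],[0,0,0],1]]'
python3 - <<'E'
from h import *
plan([.413,-.338,.101],10)
E
```

```text
time_s: 27.33
position: [0.3845, -0.3425, 0.1469]
tcp_rot: [[-0.806, 0.565, 0.175], [-0.142, 0.103, -0.985], [-0.574, -0.819, -0.003]]
force: [0.4, 0.1, -1.1]
opening: 0.361
time_s: 27.75
position: [0.3845, -0.3425, 0.1438]
tcp_rot: [[-0.806, 0.565, 0.175], [-0.142, 0.103, -0.985], [-0.574, -0.819, -0.003]]
force: [0.9, -0.8, 0.2]
opening: 0.36
t 27.75 pos [ 0.3845 -0.3425  0.1438] grasp [ 0.4133 -0.3372  0.1021] F [ 0.9 -0.8  0.2] open 0.36
q [-70.   37.8 116.1  64.1  39.  -46.1]
target TCP [ 0.3842 -0.3431  0.1428] shift cm [0.09 0.07 0.05] | 0.1 rot [ 0.0033 -0.0003 -0.0007] deg 0.2 (shift first)
```

The pan now carries the weight, with wrist force about 0. Releasing.

```bash
python3 -m pendant '[[[0,0,0],[0,0,0],0.55],[[0,0,0],[0,0,0],0.4],[[0,0,0],[0,0,0],0.35],[[0,0,0],[0,0,0],0.35],[[0,0,0],[0,0,0],0.35],[[0,0,0],[0,0,0],0.35]]'
python3 -m pendant '[[[0,-0.4,0],[0,0,0],0.35],[[0,-0.8,0],[0,0,0],0.35],[[0,-1.2,0],[0,0,0],0.35],[[0,-1.5,0],[0,0,0],0.35],[[0,-1.5,0],[0,0,0],0.35],[[0,-1.5,0],[0,0,0],0.35],[[0,-1.5,0],[0,0,0],0.35],[[0,-1.5,0],[0,0,0],0.35],[[0,0,0],[0,0,0],0.35],[[0,0,0],[0,0,0],0.35]]'
python3 - <<'E'
from h import *
w=bot.capture('wrist'); save(w,'w13')
save(bot.capture('scene'),'s13',(80,80,400,280),2.5)
save(bot.capture('top'),'t13')
for z in (.0745,.081): print(z,proj(w,[.4133,-.3372,z+.039]))
E
```

```text
time_s: 28.25
position: [0.3843, -0.3424, 0.1438]
tcp_rot: [[-0.807, 0.565, 0.175], [-0.142, 0.103, -0.985], [-0.574, -0.819, -0.003]]
force: [0.5, -0.3, 0.8]
opening: 0.636
time_s: 29.08
position: [0.3281, -0.3531, 0.2256]
tcp_rot: [[-0.807, 0.565, 0.174], [-0.142, 0.1, -0.985], [-0.574, -0.819, -0.001]]
force: [-0.9, 0.5, 0.1]
opening: 0.648
0.0745 (np.float64(251.26792553004847), np.float64(197.23025441596988))
0.081 (np.float64(251.22292546781497), np.float64(194.08748519536013))
```

View pics/w13.png

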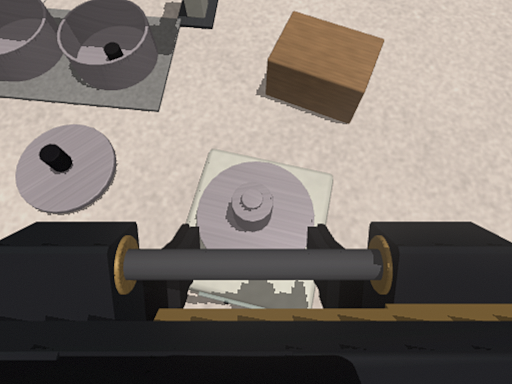

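View pics/s13.png

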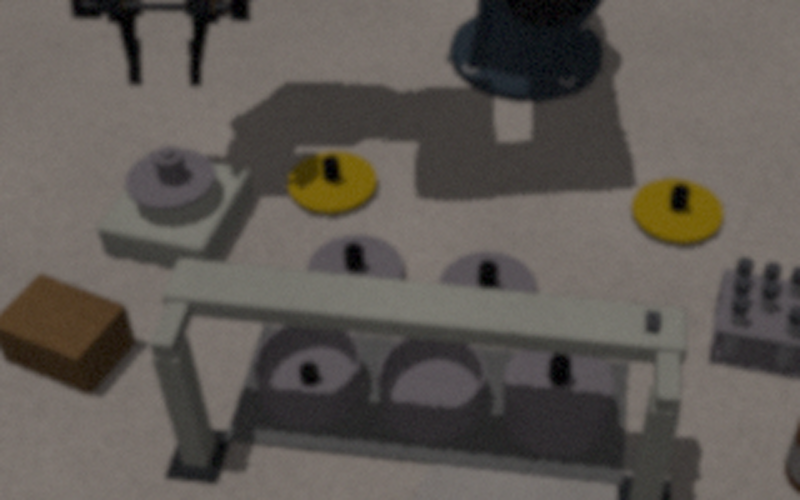

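The weight stands upright near the middle of the pan, with its button at (252,198) against a predicted (251,197) for a pan sunk about 6.5 mm. Both lids lie flat knob up, and the carton and rack show no visible shift. I'll let things settle for a moment, then hand in.

```bash
python3 -m pendant '[[[0,0,0],[0,0,0],0.35],[[0,0,0],[0,0,0],0.35],[[0,0,0],[0,0,0],0.35],[[0,0,0],[0,0,0],0.35],[[0,0,0],[0,0,0],0.35],[[0,0,0],[0,0,0],0.35]]'
python3 - <<'E'
from h import *
t=bot.capture('top'); s=bot.capture('scene')
for n,c,P in (("top",t,[[.45,-.12,.031],[.449,.0305,.031]]),("sc",s,[[.45,-.12,.031],[.449,.0305,.031]])):
    for X in P:
        u,v=proj(c,X); g=c["img"].max(2); x,y=int(u),int(v); m=(g[y-9:y+10,x-8:x+9]<60); yy,xx=np.nonzero(m)
        print(n,(round(u,1),round(v,1)),"dark centroid",(xx.mean()+x-8 if len(xx) else None, yy.mean()+y-9 if len(yy) else None),len(xx))
print(bot.hand_in())
E
```

```text
time_s: 29.73
position: [0.3285, -0.3526, 0.2248]
tcp_rot: [[-0.807, 0.565, 0.175], [-0.142, 0.103, -0.984], [-0.574, -0.819, -0.003]]
force: [0.6, -0.6, 0.8]
opening: 0.65
top (np.float64(288.3), np.float64(204.2)) dark centroid (np.float64(287.5), np.float64(204.0)) 10
top (np.float64(242.0), np.float64(203.1)) dark centroid (np.float64(241.55555555555554), np.float64(203.66666666666666)) 9
sc (np.float64(221.1), np.float64(182.1)) dark centroid (np.float64(221.65934065934067), np.float64(182.87912087912088)) 91
sc (np.float64(274.9), np.float64(189.8)) dark centroid (np.float64(274.82716049382714), np.float64(189.4320987654321)) 81
the job is handed in; nothing more can be done
None
```

I found the check weight in the middle pot, set it gently on the scale's pan, and handed the job in after about 30 s on the robot's clock.

**What I did:** I took off the right lid first and found only a stopper. I then took off the middle lid and found the weight. Both lids lie flat on the bench, knob up, and I never touched the left pot. I lowered the weight in steps of about 1 mm until the pan carried it, then let go and backed the arm clear.

**Last checks:**
- **Weight:** it stands upright near the centre of the pan. Its button is within about 1 px of where it should be with the pan sunk about 6.5 mm. I had no direct reading of the pan.
- **Lids:** both knobs are within 1 px of where they should be, at 31 mm above the bench, in the top and scene views.
- **Bystanders:** the carton and rack showed no visible shift, and the arm never went near them. The bottle was mostly out of view in the last pictures I looked at.
- **Robot:** wrist force read about zero after backing off, so it touches nothing.

**What did not go cleanly:** on the first approach to the right lid, the fingertips pressed on it with about 17 N. I backed off 6 mm before gripping. Laying that lid down pressed it on the bench with about 11 N. No other check failed or disagreed.

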